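# Snap the port cap into the perfusion chamber

### The arm

A 6-joint arm with a two-finger parallel gripper is mounted at the origin on the work surface. World frame = base frame: x ahead of the robot, y to its left, z up, the work surface at z = 0. Lengths are in mm, angles in rad, forces in N, time in s.
With the tool pointing down it reaches from about 250 to 725 mm from the base axis. Payload 4 kg.
Tool frame: the origin (TCP) lies on the centre line of the jaws, within the pads' length; the fingertips stand 8 mm ahead of it and the grasp point (between the pads) lies 11 mm behind it; z points along the fingers, y is the line along which they close (so a half turn about z gives the same grasp; the last joint's range is limited). The gripper opens to 85 mm and grips with 20 to 120 N. Pads are 22 mm wide; open, the fingers measure 114 mm over their backs; the gripper's body (76 mm by 85 mm) begins 54 mm behind the grasp point. The pads swing forward as they close: fully open they stand 13 mm farther back than shut.
Start: joints at [1.17, 0.241, 0.005, 1.335, 0, 1.571], TCP at [195.076, 460.375, 239.306] pointing down, gripper open.
Joint ranges: [-2.72, 2.72], [-1.05, 1.87], [-1.09, 1.28], [-1.99, 2.15], [-1.42, 1.44], [-3.14, 3.14]. Speed limits (rad/s): [2.79, 2.79, 3.14, 3.14, 3.14, 3.14].

### API

Orientations are given as a 3x3 rotation matrix whose columns are the frame's x, y, z axes.
In Python, from workcell import env gives the robot as it stands.
- The arm moves only by the tool send_rows, never from a script. Its argument "moves" is one flat list of numbers, 7 for each row, row after row: the opening in per cent of the stroke, from 0 (shut) to 100 (fully open), then the shift along the world's x, y, z in cm, then the turn, a rotation vector about the world's x, y, z in rad. A call has 1 to 10 rows; each row is the pose to reach, as a shift and turn from the pose commanded when the call began; what a row does not reach only later rows make up. A row lasts 1/10 s, in which the tool goes at most 50 mm and 8.59 degrees, less where a joint would pass 70% of its speed; a pose out of reach is approached as far as the arm can. A call with a gripper value outside its range is refused whole. The fingers move at their own pace and stop on an object; "squeeze" is the grip in N (left out, the last holds). Time passes only in rows, so rows that repeat a pose let the fingers close. It gives the time, the measured TCP pose, the force, the opening and the grip force at its end, in the units of the state.
- env.get_obs(): the state, without advancing time (a new reading comes with each control period).
- env.grab_frame(name): name is "scene" or "top"; returns a dict with "color" (400x640x3 uint8, red, green, blue), "fx", "fy", "cx", "cy" (pixels), "distortion" ([k1, k2, p1, p2, k3] as OpenCV has them; the pictures are not rectified), "extrinsics" (4x4, takes a point from camera to world coordinates). Camera axes: x right, y down, z forward; pixel columns grow to the right and rows downward; lengths in mm; the calibration is good to about 2 mm. A picture is of the moment at which its call begins. There is no depth.
- env.close_job(): hands the job in; it is judged then, once.
Trained networks look in a picture, given as the dict that the camera call returned (one of the last four; its "shot" number tells which), for a name from the list of things; names that differ only in an ending like _2 or _b are one class to them, and where a whole thing is asked for, a point or a joint stands for the part that bears it (a point fixed in the world has none). Each returns a list of dicts, best first, with "p" (0 to 1); they miss things now and then, are a little off and sometimes report something else, mostly with a low value. They report only what shows in the picture. A call takes as long as a camera call. They do not tell look-alikes from the thing itself.
- env.search_frame(picture, thing): "centre" ([column, row] in pixels, amid what is visible of it).
- env.pinpoint(picture, thing): "centre" ([column, row] in pixels: a listed point, or the origin of a listed thing).
The state is a dict: "time_s": time; "joint_pos": joint angles; "dq": joint speeds; "joint_torque": joint torques, N m; "ee_pos": TCP position; "orientation": TCP orientation; "ft_force": force on the tool from outside, world axes, zero at the start; "wrist_torque": the same for the moment, N m; "grip_width": finger opening in mm; "grip_force": force on a finger pad.
Only numpy, scipy, OpenCV 4.12 (cv2) and the standard library are available. Lean on these libraries where they do the work, as an engineer would, in place of code of your own. Each camera call takes 0.05 s, during which the arm holds its last target. There are 200 camera calls.

### The job

Close the perfusion chamber: set the black bevelled cap upright in the mouth of its bore and let go, then, only with the aluminium hand pusher, press the cap straight down past the click until it sits fully home, and lean on it there for a moment at about 15 N (never over 20 N, which damages the seat). Then stand the pusher upright on the table again. Leave the other things where they are.

Things in the scene. Friction and masses are not known exactly. Their poses are not given: they have to be found in the camera images.
- cap: Black plastic cap, 60 g, 42 mm tall, standing on the table to one side of the chamber (the pusher on the other); round about z (up), origin centre of its underside. From below: cone 30 to 40 mm diameter over 8 mm, rim 40 mm for 1.5 mm, bevel back to 32 mm at 14.5 mm height, then a round grip of 28 mm diameter up to the flat top. The spare plug is smaller (22 mm).
- pusher: Aluminium hand pusher, 200 g, 100 mm tall, standing upright on its flat foot on the table; round about z (up), origin at the centre of the foot's underside, the pressing face. Foot 34 mm in diameter and 12 mm thick, above it a round handle 24 mm in diameter up to 100 mm.
- chamber: Aluminium chamber screwed to the table: block 90 mm (x) by 80 mm (y) by 50 mm tall, a low foot (8 mm tall) at either x end, tube stubs at its -x side; z up, origin at the centre of its underside. In its top an upright round bore, 43 mm in diameter, with four sprung steel catches inside and a sprung seat below them.
- bore (a point): Centre of the bore's mouth, level with the chamber's top, 50 mm above the table; z up.
- catches (a point): Point on the bore's axis, 9 mm below the mouth, level with the four round-nosed catches, which stand 4 mm out into the bore. A cap set in rests on them by its own weight, underside about 11.5 mm below the mouth, grip clear of the block. Pushing its rim past them takes 4 to 9 N; once the underside is 18 to 20 mm below the mouth they snap out over the bevel and the force drops.
- seat_zone (a point): Point on the bore's axis 24.1 mm below the mouth, at the mean height of the seat, a plate on a stiff spring (12 N per mm, 2.5 mm travel). The true height differs by up to 3.5 mm either way, unmeasured, so feel for it: after the click push slowly on until the force climbs to 13 to 17 N and hold. A home cap's underside ends 20.5 to 28 mm below the mouth.
- dish: Bystander, leave it alone: glass dish, 84 mm wide, 16 mm tall; origin at the centre of its underside.
- wrench: Bystander, leave it alone: steel wrench, 130 mm long, lying flat; origin at the centre of its underside.
- spare_plug: Bystander, leave it alone: small black plug, 22 mm wide, 24 mm tall; origin at the centre of its underside.
- weight: Bystander, leave it alone: steel weight with a knob, 30 mm wide, 40 mm tall; origin at the centre of its underside.
- vial: Bystander, leave it alone: amber bottle, 36 mm wide, 75 mm tall; origin at the centre of its underside.
- jug: Bystander, leave it alone: translucent jug with a handle, 104 mm wide, 120 mm tall; origin at the centre of its underside.
- screwdriver: Bystander, leave it alone: screwdriver, 160 mm long, lying flat; origin at the centre of its underside.
Mind the look-alikes: they are no part of the job. What is shaped like the pusher but red or yellow is not meant. What is shaped like the cap but purple is not meant.

How it is judged (in metres and radians):
On the way, in this order (a step that is already met when the one before it is completed fails the run):
1. the cap stands upright in the bore's mouth on the catches, let go (z of cap in the frame of chamber between 0.034 and 0.042 m and horizontal distance between cap and bore below 0.004 m and angle between cap's own z axis and vertical below 0.12 rad and contact force between the fingers and cap below 0.1 N), for 0.2 s.
2. the cap is past the catches and the pusher leans on it with more than 11 N (z of cap in the frame of chamber between 0.017 and 0.0305 m and horizontal distance between cap and bore below 0.003 m and angle between cap's own z axis and vertical below 0.08 rad and contact force between pusher and cap above 11 N), for 0.2 s.
At the end, for the whole second after the job is handed in: The cap is home in the chamber: its underside more than 19.5 mm below the chamber's top (and less than 33 mm), its axis within 3 mm of the bore's and within 0.08 rad of upright; the pusher stands upright (within 0.1 rad) with its foot on the table; both at rest (z of cap in the frame of chamber between 0.017 and 0.0305 m and horizontal distance between cap and bore below 0.003 m and angle between cap's own z axis and vertical below 0.08 rad and linear speed of each of cap, pusher below 0.01 m/s and height (world z) of pusher between -0.004 and 0.004 m and angle between pusher's own z axis and vertical below 0.1 rad); the robot touches nothing.
It fails at once if the pusher presses on the cap with more than 20 N (contact force between pusher and cap above 20 N).
It fails at once if the gripper itself pushes the cap into the catches (cap more than 4 mm below where it rests on them, touched by the robot) (horizontal distance between cap and bore below 0.02 m and z of cap in the frame of chamber below 0.034 m and contact force between any of the fingers, the arm and cap above 0.5 N).
It fails at once if another thing on the table is moved by more than 30 mm (distance of any of dish, wrench, spare_plug, weight, vial, jug, screwdriver from where it was at the start of the episode above 0.03 m).
It also fails if it takes over 64 s, if anything falls off the work surface, if the arm or the gripper's body presses on something with over 40 N, if the wrist force passes 120 N, or if a joint passes its speed limit or range.

## Working session

There is one attempt and no reset: what is moved stays moved. The work goes in short steps, Python scripts to look and compute and a tool call to move; the robot and the scene stay as the last step left them, time stands still between calls to the robot, and variables do not carry over. Pictures are saved under pics/ and viewed, at most 12 in all, crops included, and the job is handed in when it is done.

Besides the shell and the picture viewer there is one more tool, called after "Request:" by a JSON object that holds its "api" and its "payload", one argument or row to a line. send_rows: Moves the arm, as the interface text tells. Its arguments: {"type":"object","properties":{"moves":{"type":"array","items":{"type":"number"}},"squeeze":{"type":"number"}},"required":["moves"]}

```bash
mkdir -p pics; cat > h.py <<'E'
import numpy as np, cv2
from workcell import env
def ray(f,px):
    K=np.array([[f['fx'],0,f['cx']],[0,f['fy'],f['cy']],[0,0,1.]])
    u=cv2.undistortPoints(np.array([[px]],float),K,np.array(f['distortion'],float))[0,0]
    E=np.array(f['extrinsics']);d=E[:3,:3]@[u[0],u[1],1];return E[:3,3],d
def onz(f,px,z):
    o,d=ray(f,px);return o+d*(z-o[2])/d[2]
def proj(f,p):
    E=np.linalg.inv(np.array(f['extrinsics']));K=np.array([[f['fx'],0,f['cx']],[0,f['fy'],f['cy']],[0,0,1.]])
    return cv2.projectPoints(np.array([p],float),cv2.Rodrigues(E[:3,:3])[0],E[:3,3],K,np.array(f['distortion'],float))[0][0,0]
def save(f,n): cv2.imwrite('pics/'+n,cv2.cvtColor(f['color'],cv2.COLOR_RGB2BGR))
E
python3 - <<'E'
from h import *
np.set_printoptions(precision=1,suppress=True)
for c in('scene','top'):
    f=env.grab_frame(c);save(f,c+'0.png');print(c,np.array(f['extrinsics'])[:3,3],f['fx'])
    for t,z in(('cap',0),('pusher',0),('bore',50),('chamber',0),('spare_plug',0),('weight',0),('vial',0),('jug',0),('dish',0)):
        for r in env.pinpoint(f,t)[:4]: print(t,round(r['p'],2),np.array(r['centre']),onz(f,r['centre'],z))
o=env.get_obs();print(o)
E
```

```text
scene [1161.   283.5  886.2] 402.84093972759615
cap 0.62 [438.3 228. ] [454.4 289.7   0. ]
cap 0.53 [407.9 217.7] [457.9 203.8  -0. ]
cap 0.52 [326.7 170.1] [395.1 -75.6   0. ]
pusher 0.68 [271.8 155.1] [ 413.3 -258.5    0. ]
pusher 0.66 [238.8 171.1] [ 517.5 -313.     0. ]
pusher 0.64 [263.7 178.8] [ 510.8 -228.3    0. ]
bore 0.7 [328.  207.9] [560.8   7.8  50. ]
chamber 0.95 [325.7 217.4] [557.8   0.1   0. ]
spare_plug 0.49 [372.3 178. ] [363.6  60.5   0. ]
weight 0.56 [326.6 167. ] [383.5 -81.6   0. ]
weight 0.38 [323.7 214.9] [552.5  -8.6   0. ]
vial 0.81 [493.6 260.1] [489.6 448.5   0. ]
vial 0.55 [263.5 177.8] [ 507.7 -230.9    0. ]
jug 0.37 [265.3 179.7] [ 511.8 -222.1    0. ]
dish 0.71 [369.  287.2] [701.6 187.1   0. ]
top [ 424.8    2.2 1263.6] 389.2379418667516
cap 0.6 [231.5 222. ] [460.8 274.6   0. ]
cap 0.55 [253.7 221. ] [462.4 202.6   0. ]
pusher 0.67 [394.8 230. ] [ 422.7 -253.6    0. ]
pusher 0.46 [386.5 201.4] [ 516.1 -230.4    0. ]
pusher 0.26 [258.1 148.6] [700.5 186.4   0. ]
bore 0.8 [318.5 187.1] [562.4  -9.4  50. ]
bore 0.25 [179.6 219.2] [471.7 425.9  50. ]
chamber 0.59 [319.2 187. ] [568.4 -12.2   0. ]
weight 0.45 [343.4 242.1] [387.8 -85.9   0. ]
vial 0.46 [175.8 216.6] [482.4 455.9   0. ]
jug 0.61 [462.  168.9] [ 617.7 -484.6    0. ]
dish 0.96 [258.  148.4] [701.2 186.7   0. ]
{'time_s': 1.0, 'joint_pos': array([ 1.2,  0.2,  0. ,  1.3, -0. ,  1.6]), 'dq': array([-0.,  0., -0., -0., -0., -0.]), 'joint_torque': array([  0. , -37.2,  25.3,   0. ,  -0. ,  -0. ]), 'ee_pos': array([195.1, 460.4, 239.3]), 'orientation': array([[-0.9,  0.4,  0. ],
       [ 0.4,  0.9, -0. ],
       [-0. , -0. , -1. ]]), 'ft_force': array([-0.4, -0.1, -0.4]), 'wrist_torque': array([-0.1,  0. ,  0. ]), 'grip_force': 0.0, 'grip_width': 85.19534273569056}
```

View pics/scene0.png

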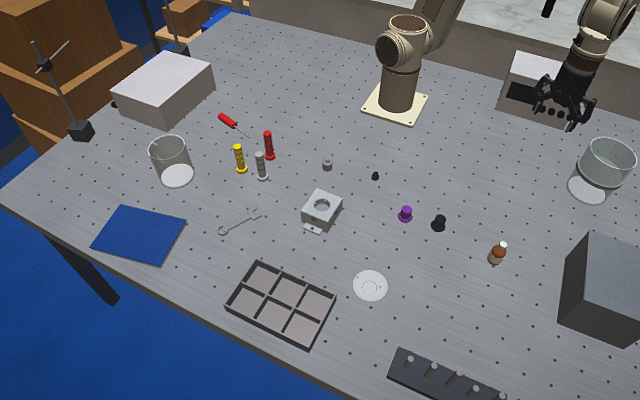

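View pics/top0.png

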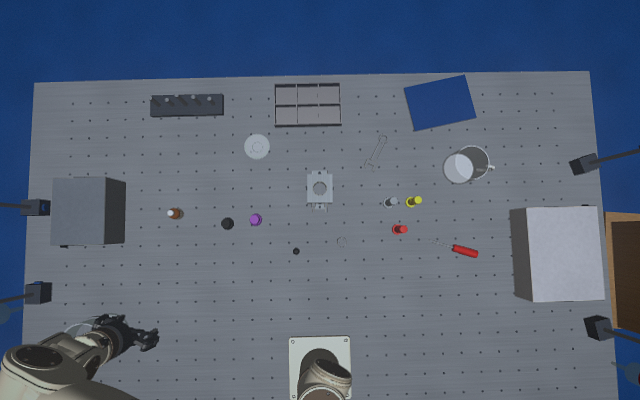

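The black cap is at scene (438,223) and top (227,223), next to the purple look-alike. The bare aluminium pusher is at scene (261,165) and top (391,202), with the yellow and red ones beside it. The chamber is near top (319,188). Next I refine these positions by fitting silhouettes.

```bash
cat > fit.py <<'E'
from h import *
from scipy.optimize import minimize
CAP=[(0,15),(8,20),(9.5,20),(14.5,16),(14.5,14),(42,14)]
PUS=[(0,17),(12,17),(12,12),(100,12)]
def sil(f,x,y,prof,S=4,z0=0):
    a=np.linspace(0,2*np.pi,40);m=np.zeros((400*S,640*S),np.uint8)
    for (z1,r1),(z2,r2) in zip(prof,prof[1:]):
        P=[proj(f,[x+r*np.cos(t),y+r*np.sin(t),z+z0]) for z,r in((z1,r1),(z2,r2)) for t in a]
        cv2.fillConvexPoly(m,cv2.convexHull(np.round((np.array(P)+.5)*S).astype(np.int32)),255)
    return cv2.resize(m,(640,400),interpolation=cv2.INTER_AREA)/255.
def contrast(f,x,y,prof,z0=0):
    """least-squares: image near object ~ a*sil + b (per channel)"""
    s=sil(f,x,y,prof,4,z0)
    c=proj(f,[x,y,z0+prof[-1][0]/2]).astype(int);return s,c
def fit(f,p0,prof,win=18,z0=0):
    c=proj(f,[*p0,z0+prof[-1][0]/2]).astype(int);sl=np.s_[c[1]-win:c[1]+win,c[0]-win:c[0]+win]
    I=f['color'][sl].reshape(-1,3).astype(float)
    def cost(p):
        s=sil(f,p[0],p[1],prof,4,z0)[sl].ravel();A=np.c_[s,np.ones_like(s)]
        return ((I-A@np.linalg.lstsq(A,I,rcond=None)[0])**2).mean()
    r=minimize(cost,p0,method='Nelder-Mead',options=dict(xatol=.1,fatol=.05,initial_simplex=[p0,[p0[0]+8,p0[1]],[p0[0],p0[1]+8]]))
    return r.x,r.fun
E
python3 - <<'E'
from fit import *
np.set_printoptions(precision=1,suppress=True)
tiles=[]
for c in('scene','top'):
    f=env.grab_frame(c)
    cx,e=fit(f,[456,285],CAP,14);px,e2=fit(f,[513,-229],PUS,16)
    print(c,'cap',cx,e,'pusher',px,e2)
    im=cv2.cvtColor(f['color'],cv2.COLOR_RGB2BGR)
    for (x,y,prof,w) in((*cx,CAP,25),(*px,PUS,25),(562,-2,[(50,21.5),(50.1,21.5)],25)):
        s=sil(f,x,y,prof);k=proj(f,[x,y,prof[-1][0]/2]).astype(int)
        t=cv2.resize(im[k[1]-w:k[1]+w,k[0]-w:k[0]+w],(260,260),interpolation=cv2.INTER_CUBIC)
        s=cv2.resize(s[k[1]-w:k[1]+w,k[0]-w:k[0]+w],(260,260))
        cs,_=cv2.findContours((s>.5).astype(np.uint8),cv2.RETR_EXTERNAL,cv2.CHAIN_APPROX_NONE);cv2.drawContours(t,cs,-1,(0,255,0),1);tiles.append(t)
cv2.imwrite('pics/t1.png',np.vstack([np.hstack(tiles[:3]),np.hstack(tiles[3:])]))
E
```

```text
scene cap [453.4 284.8] 58.865209681613806 pusher [ 524.3 -221.8] 1240.5900430521888
top cap [457.5 286.4] 25.530295032432754 pusher [ 505.6 -213.6] 131.0091626040148
```

View pics/t1.png

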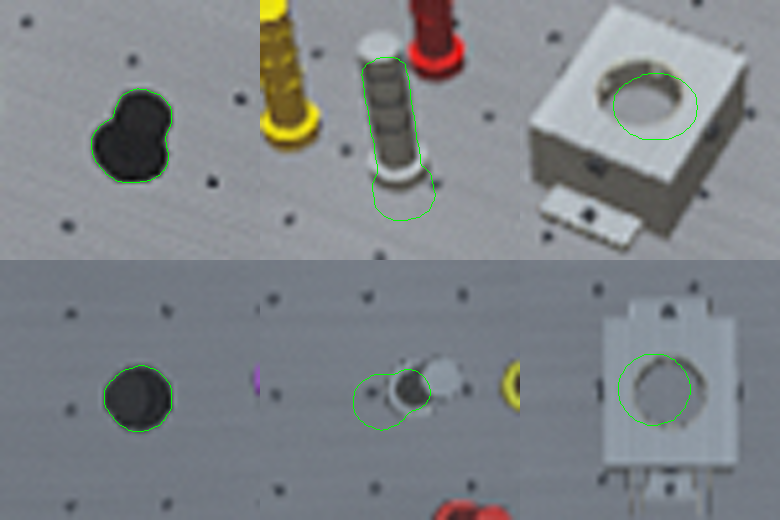

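Cap outline fits well in both views. The pusher fit failed, and my bore guess is off. I'll take the bore rim, handle top and foot centre from the crops: scene bore tile (120,93), top bore (150,133), pusher top (121,47) and (181,119), foot (138,166) and (150,131).

```bash
python3 - <<'E'
from fit import *
np.set_printoptions(precision=1,suppress=True)
pf={'scene':(524.3,-221.8),'top':(505.6,-213.6)}
T={'scene':[('b',(120,93),50),('p',(121,47),100),('p',(138,165),12)],'top':[('b',(150,133),50),('p',(181,119),100),('p',(150,131),12)]}
for c in T:
    f=env.grab_frame(c)
    for n,t,z in T[c]:
        k=proj(f,[562,-2,25.05] if n=='b' else [*pf[c],50]).astype(int)
        px=k-25+(np.array(t)+.5)/5.2-.5
        print(c,n,z,px,onz(f,px,z))
    # refined bore centre: ellipse of dark/inner region vs block top; pusher ring via local fit of handle top disc
    for n,p0,prof,w in(('foot',(514,-227),[(0,17),(12,17)],6),('headtop',(514,-227),[(99.9,12),(100,12)],6)):
        k=proj(f,[*p0,prof[-1][0]]).astype(int)
        print(n,k)
    # hough-free refine of bore: threshold inside vs top plate
    k=proj(f,[562,-8,50]).astype(int)
    best=min(((fit_err,x,y) for x in np.arange(554,571,1.) for y in np.arange(-18,3,1.)
      for fit_err in [-(lambda s:(lambda g:(g*cv2.GaussianBlur(s,(0,0),.6)).sum())(0))(sil(f,x,y,[(50,21.5),(50.1,21.5)])-0)] ),default=None) if 0 else None
    g=cv2.cvtColor(f['color'],cv2.COLOR_RGB2GRAY).astype(float);G=np.hypot(cv2.Sobel(g,6,1,0),cv2.Sobel(g,6,0,1))
    a=np.linspace(0,2*np.pi,72)
    def sc(x,y,r=21.5):
        P=np.array([proj(f,[x+r*np.cos(t),y+r*np.sin(t),50]) for t in a],np.float32)
        return np.minimum(cv2.remap(G,P[:,:1],P[:,1:],cv2.INTER_LINEAR),150).mean()
    R=sorted(((sc(x,y),x,y) for x in np.arange(553,573) for y in np.arange(-20,5)),reverse=True)[:5]
    print('bore edge',np.array(R))
E
```

```text
scene b 50 [321.7 204.5] [557.9 -12.3  50. ]
scene p 100 [258.9 153.6] [ 508.7 -232.9  100. ]
scene p 12 [262.1 176.3] [ 513.2 -230.7   12. ]
foot [263 176]
headtop [259 155]
bore edge [[144.3 558.  -12. ]
 [144.3 558.  -13. ]
 [143.7 557.  -12. ]
 [143.3 557.  -13. ]
 [143.2 559.  -13. ]]
top b 50 [319.4 188.2] [559.  -12.3  50. ]
top p 100 [393.4 200.5] [ 511.2 -232.9  100. ]
top p 12 [387.4 202.8] [ 510.7 -231.1   12. ]
foot [386 201]
headtop [391 199]
bore edge [[131.9 559.  -12. ]
 [131.3 560.  -12. ]
 [131.  559.  -11. ]
 [130.8 560.  -11. ]
 [128.5 560.  -13. ]]
```

Points used from here: cap (455.5, 285.6), pusher (511, -232), bore (558.7, -12.3). All agree between views within about 2 mm.

Request:
{"api": "send_rows", "payload": {
  "moves": [55, 4, -2.7, -1.5, 0, 0, 0, 55, 8, -5.4, -3, 0, 0, 0, 55, 12, -8.1, -5, 0, 0, 0, 55, 16, -10.7, -7, 0, 0, 0, 55, 20, -13.4, -9, 0, 0, 0, 55, 24, -16.1, -11, 0, 0, 0, 55, 26.04, -17.48, -12, 0, 0, 0, 55, 26.04, -17.48, -12, 0, 0, 0, 55, 26.04, -17.48, -12, 0, 0, 0],
  "squeeze": 40
}}

```text
time_s: 2.1
ee_pos: [455.6, 284.9, 118.7]
orientation: [[-0.92, 0.392, -0.002], [0.392, 0.92, -0.0], [0.001, -0.001, -1.0]]
ft_force: [-0.5, 0.8, 0.1]
grip_width: 47.0
grip_force: 0.0
```

```bash
python3 - <<'E'
from fit import *
np.set_printoptions(precision=2,suppress=True)
o=env.get_obs();print(o['ee_pos'],o['joint_pos'],o['grip_width'],o['ft_force'],o['orientation'])
f=env.grab_frame('scene');im=cv2.cvtColor(f['color'],cv2.COLOR_RGB2BGR)
p=proj(f,o['ee_pos']);print(p,proj(f,[455.5,285.6,42]))
c=np.array([440,205]);cv2.imwrite('pics/g1.png',cv2.resize(im[c[1]-60:c[1]+50,c[0]-60:c[0]+60],None,fx=5,fy=5,interpolation=cv2.INTER_CUBIC))
E
```

```text
[455.59 284.86 118.74] [ 0.56  0.4  -0.1   1.07  0.    0.96] 46.985321875888694 [-0.45  0.76  0.06] [[-0.92  0.39 -0.  ]
 [ 0.39  0.92 -0.  ]
 [ 0.   -0.   -1.  ]]
[447.03 199.9 ] [440.28 218.48]
```

View pics/g1.png

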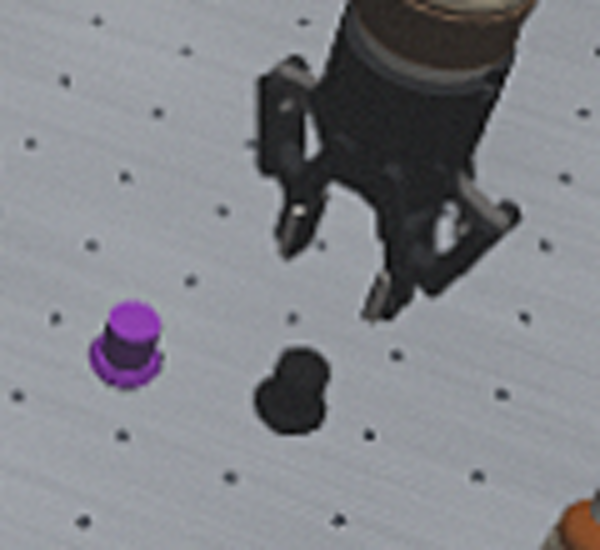

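The gripper hangs open over the cap, tips at (290,250) and (375,315) in the crop, and the purple piece is well clear. Descending to grasp.

Request:
{"api": "send_rows", "payload": {
  "moves": [55, 0, 0, -3, 0, 0, 0, 55, 0, 0, -6, 0, 0, 0, 55, 0, 0, -8, 0, 0, 0, 55, 0, 0, -9.2, 0, 0, 0, 55, 0, 0, -9.2, 0, 0, 0, 20, 0, 0, -9.2, 0, 0, 0, 20, 0, 0, -9.2, 0, 0, 0, 20, 0, 0, -9.2, 0, 0, 0, 20, 0, 0, -9.2, 0, 0, 0],
  "squeeze": 40
}}

```text
time_s: 3.05
ee_pos: [456.5, 286.5, 28.8]
orientation: [[-0.921, 0.39, 0.002], [0.39, 0.921, 0.002], [-0.001, 0.003, -1.0]]
ft_force: [-0.5, 1.1, 5.0]
grip_width: 26.7
grip_force: 39.8
```

Request:
{"api": "send_rows", "payload": {
  "moves": [15, 0, 0, 2, 0, 0, 0, 15, 0, 0, 4.5, 0, 0, 0, 15, 0, 0, 6, 0, 0, 0, 15, 0, 0, 6, 0, 0, 0, 15, 0, 0, 6, 0, 0, 0]
}}

```text
time_s: 3.55
ee_pos: [455.5, 285.4, 87.2]
orientation: [[-0.921, 0.39, 0.0], [0.39, 0.921, 0.0], [-0.0, 0.0, -1.0]]
ft_force: [0.2, -0.2, -0.5]
grip_width: 26.2
grip_force: 39.5
```

```bash
python3 - <<'E'
from fit import *
np.set_printoptions(precision=2,suppress=True)
o=env.get_obs();print(o['ee_pos'],o['grip_width'],o['ft_force'],o['orientation'])
T=[]
for n in('scene','top'):
    f=env.grab_frame(n);im=cv2.cvtColor(f['color'],cv2.COLOR_RGB2BGR)
    x,y,z=o['ee_pos']
    s=sil(f,x,y,CAP,4,z-28);c=proj(f,[x,y,z]).astype(int)
    t=cv2.resize(im[c[1]-30:c[1]+30,c[0]-30:c[0]+30],(390,390),interpolation=cv2.INTER_CUBIC);t=cv2.convertScaleAbs(t,alpha=1.8)
    s=cv2.resize(s[c[1]-30:c[1]+30,c[0]-30:c[0]+30],(390,390))
    cs,_=cv2.findContours((s>.5).astype(np.uint8),0,1);cv2.drawContours(t,cs,-1,(0,255,0),1);T.append(t)
cv2.imwrite('pics/g2.png',np.hstack(T))
E
```

```text
[455.45 285.41  87.15] 26.206365527125378 [ 0.23 -0.18 -0.53] [[-0.92  0.39  0.  ]
 [ 0.39  0.92  0.  ]
 [-0.    0.   -1.  ]]
```

View pics/g2.png

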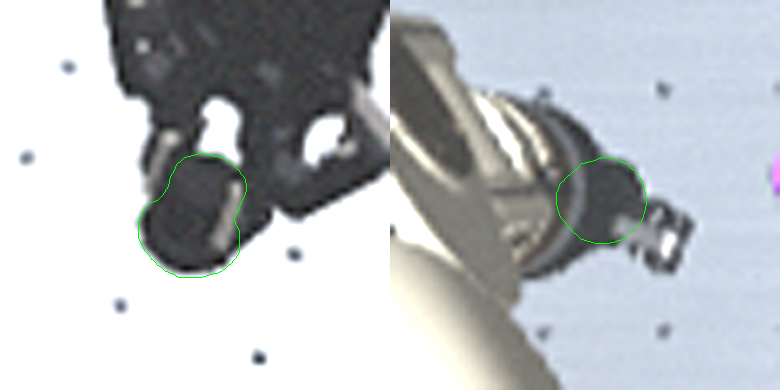

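The cap is held: the outline predicted from the TCP matches the held cap around (195,215) in the left tile. Moving over the bore.

Request:
{"api": "send_rows", "payload": {
  "moves": [15, 0.5, -1.5, 2, 0, 0, 0, 15, 2, -5, 2.5, 0, 0, 0, 15, 3.4, -9, 2.5, 0, 0, 0, 15, 4.8, -13, 2.5, 0, 0, 0, 15, 6.2, -17, 2.5, 0, 0, 0, 15, 7.6, -21, 2.5, 0, 0, 0, 15, 9, -25, 2.5, 0, 0, 0, 15, 10.1, -28.5, 2, 0, 0, 0, 15, 10.3, -29.8, 1, 0, 0, 0, 15, 10.3, -29.8, 0.7, 0, 0, 0]
}}

```text
time_s: 4.65
ee_pos: [557.0, -14.1, 91.8]
orientation: [[-0.919, 0.393, -0.004], [0.393, 0.919, 0.0], [0.004, -0.002, -1.0]]
ft_force: [0.2, 0.2, -1.3]
grip_width: 26.6
grip_force: 39.5
```

Request:
{"api": "send_rows", "payload": {
  "moves": [15, 0, 0, 0, 0, 0, 0, 15, 0, 0, 0, 0, 0, 0, 15, 0, 0, 0, 0, 0, 0]
}}

```text
time_s: 4.95
ee_pos: [558.4, -10.8, 94.6]
orientation: [[-0.922, 0.388, 0.0], [0.388, 0.922, 0.0], [-0.0, 0.0, -1.0]]
ft_force: [-0.2, -0.9, -0.8]
grip_width: 26.5
grip_force: 39.5
```

```bash
python3 - <<'E'
from fit import *
np.set_printoptions(precision=2,suppress=True)
o=env.get_obs();print(o['ee_pos'],o['grip_width'],o['ft_force'])
f=env.grab_frame('scene');im=cv2.cvtColor(f['color'],cv2.COLOR_RGB2BGR)
x,y,z=o['ee_pos'];W=35
c=proj(f,[x,y,z-20]).astype(int)
t=cv2.convertScaleAbs(cv2.resize(im[c[1]-W:c[1]+W,c[0]-W:c[0]+W],(560,560),interpolation=cv2.INTER_CUBIC),alpha=1.4)
for pr,z0,col in((CAP,z-28.8,(0,255,0)),([(50,21.5),(50.1,21.5)],0,(0,0,255))):
    a=(x,y) if z0 else (558.7,-12.3)
    s=cv2.resize(sil(f,*a,pr,4,z0)[c[1]-W:c[1]+W,c[0]-W:c[0]+W],(560,560))
    cs,_=cv2.findContours((s>.5).astype(np.uint8),0,1);cv2.drawContours(t,cs,-1,col,1)
cv2.imwrite('pics/g3.png',t)
E
```

```text
[558.38 -10.85  94.55] 26.523642142897284 [-0.21 -0.86 -0.75]
```

View pics/g3.png

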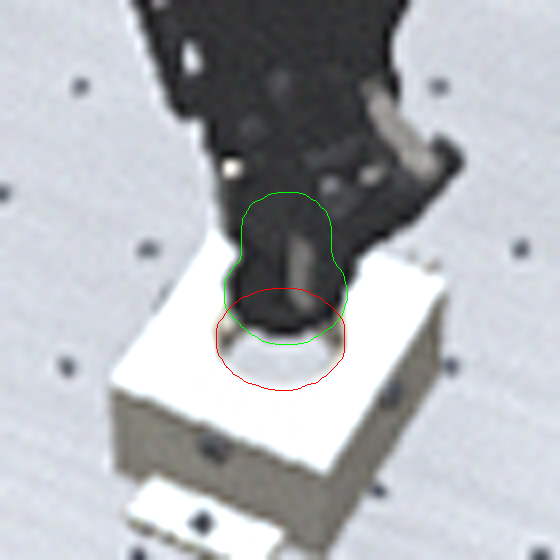

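Cap (dark, bottom at (285,333)) hangs over the bore (ring at (282,340)), laterally aligned. Lowering it with force checks.

Request:
{"api": "send_rows", "payload": {
  "moves": [15, 0, 0, -0.5, 0, 0, 0, 15, 0, 0, -1, 0, 0, 0, 15, 0, 0, -1.4, 0, 0, 0, 15, 0, 0, -1.6, 0, 0, 0, 15, 0, 0, -1.6, 0, 0, 0]
}}

```text
time_s: 5.5
ee_pos: [558.0, -12.5, 77.7]
orientation: [[-0.921, 0.39, -0.001], [0.39, 0.921, 0.0], [0.001, -0.0, -1.0]]
ft_force: [-0.1, -0.5, -1.0]
grip_width: 27.1
grip_force: 39.5
```

Request:
{"api": "send_rows", "payload": {
  "moves": [15, 0, 0, -0.3, 0, 0, 0, 15, 0, 0, -0.6, 0, 0, 0, 15, 0, 0, -0.8, 0, 0, 0, 15, 0, 0, -0.8, 0, 0, 0]
}}

```text
time_s: 5.9
ee_pos: [558.2, -12.5, 69.9]
orientation: [[-0.921, 0.39, -0.001], [0.39, 0.921, 0.0], [0.001, -0.0, -1.0]]
ft_force: [0.1, 0.2, -0.6]
grip_width: 26.6
grip_force: 39.5
```

Request:
{"api": "send_rows", "payload": {
  "moves": [15, 0, 0, -0.1, 0, 0, 0, 15, 0, 0, -0.2, 0, 0, 0, 15, 0, 0, -0.2, 0, 0, 0]
}}

```text
time_s: 6.2
ee_pos: [558.4, -12.4, 68.2]
orientation: [[-0.921, 0.39, -0.0], [0.39, 0.921, 0.0], [0.0, -0.0, -1.0]]
ft_force: [0.2, -0.6, -2.0]
grip_width: 26.6
grip_force: 39.5
```

Request:
{"api": "send_rows", "payload": {
  "moves": [40, 0, 0, 0, 0, 0, 0, 55, 0, 0, 0, 0, 0, 0, 55, 0, 0, 0, 0, 0, 0, 55, 0, 0, 0, 0, 0, 0, 55, 0, 0, 3, 0, 0, 0, 55, 0, 0, 7, 0, 0, 0, 55, 0, 0, 11, 0, 0, 0, 55, 0, 0, 14, 0, 0, 0]
}}

```text
time_s: 7.0
ee_pos: [559.1, -12.4, 211.1]
orientation: [[-0.921, 0.39, 0.003], [0.39, 0.921, -0.0], [-0.003, 0.001, -1.0]]
ft_force: [1.4, -0.2, 0.3]
grip_width: 47.1
grip_force: 0.0
```

Request:
{"api": "send_rows", "payload": {
  "moves": [55, -0.5, -4, 0, 0, 0, 0, 55, -1, -8, 0, 0, 0, 0, 55, -1.5, -12, 0, 0, 0, 0, 55, -2.5, -16, 0, 0, 0, 0, 55, -4, -20, 0, 0, 0, 0, 55, -4.8, -21.97, 0, 0, 0, 0, 55, -4.8, -21.97, -3, 0, 0, 0, 55, -4.8, -21.97, -5.5, 0, 0, 0, 55, -4.8, -21.97, -5.5, 0, 0, 0]
}}

```text
time_s: 7.9
ee_pos: [507.7, -231.3, 149.7]
orientation: [[-0.92, 0.391, -0.007], [0.391, 0.92, 0.003], [0.008, 0.0, -1.0]]
ft_force: [-0.5, 0.2, 0.3]
grip_width: 47.1
grip_force: 0.0
```

```bash
python3 - <<'E'
from fit import *
np.set_printoptions(precision=2,suppress=True)
o=env.get_obs();print(o['ee_pos'],o['joint_pos'],o['grip_width'],o['ft_force'])
tiles=[]
for n in('scene','top'):
    f=env.grab_frame(n);im=cv2.cvtColor(f['color'],cv2.COLOR_RGB2BGR);W=25
    p,e=fit(f,[558.7,-12.3],[(11.5,20.),(14.5,16),(14.5,14),(42,14)],14,38.5);print(n,p,e)
    for ctr,pr,xy,z0 in(([558,-12,60],[(11.5,14.),(42,14)],(558.7,-12.3),38.5),([511,-232,70],PUS,(511,-232),0)):
        c=proj(f,ctr).astype(int);t=cv2.resize(im[c[1]-W:c[1]+W,c[0]-W:c[0]+W],(300,300),interpolation=cv2.INTER_CUBIC)
        s=cv2.resize(sil(f,*xy,pr,4,z0)[c[1]-W:c[1]+W,c[0]-W:c[0]+W],(300,300))
        cs,_=cv2.findContours((s>.5).astype(np.uint8),0,1);cv2.drawContours(t,cs,-1,(0,255,0),1);tiles.append(t)
cv2.imwrite('pics/g4.png',np.vstack([np.hstack(tiles[:2]),np.hstack(tiles[2:])]))
E
```

```text
[ 507.71 -231.34  149.73] [-0.43  0.41  0.01  1.18  0.   -0.03] 47.1061286542504 [-0.51  0.19  0.25]
scene [558.57 -13.26] 440.84676568511213
top [559.87 -11.52] 139.7529376757152
```

View pics/g4.png

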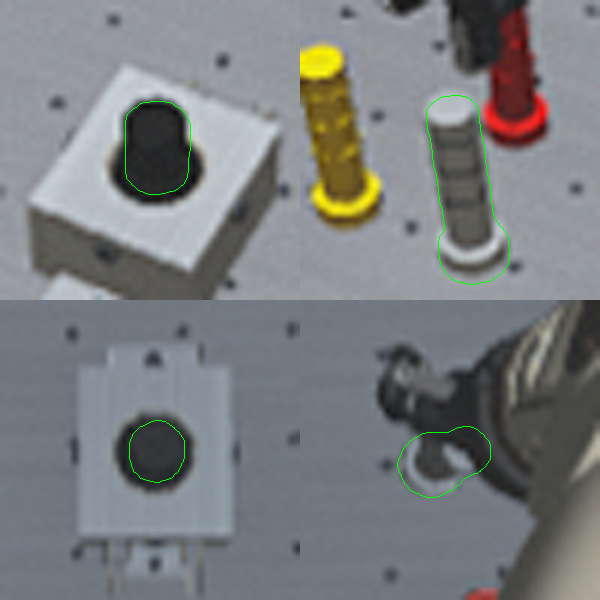

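The cap stands upright on the catches, centred in the bore (top tile (155,452)), and the pusher outline agrees with the picture. Grasping the pusher.

Request:
{"api": "send_rows", "payload": {
  "moves": [55, 0, 0, 0, 0, 0, 0, 55, 0, 0, -2, 0, 0, 0, 55, 0, 0, -5, 0, 0, 0, 55, 0, 0, -8, 0, 0, 0, 55, 0, 0, -8.9, 0, 0, 0, 55, 0, 0, -8.9, 0, 0, 0, 10, 0, 0, -8.9, 0, 0, 0, 10, 0, 0, -8.9, 0, 0, 0, 10, 0, 0, -8.9, 0, 0, 0, 10, 0, 0, -8.9, 0, 0, 0],
  "squeeze": 90
}}

```text
time_s: 9.0
ee_pos: [512.1, -232.8, 66.5]
orientation: [[-0.921, 0.39, 0.004], [0.39, 0.921, -0.002], [-0.004, 0.0, -1.0]]
ft_force: [-0.6, 0.1, 7.0]
grip_width: 22.0
grip_force: 87.7
```

Request:
{"api": "send_rows", "payload": {
  "moves": [10, 0, 0, 0, 0, 0, 0, 10, 0, 0, 0, 0, 0, 0, 10, 0, 0, 0, 0, 0, 0]
}}

```text
time_s: 9.3
ee_pos: [512.1, -232.8, 66.5]
orientation: [[-0.921, 0.39, 0.004], [0.39, 0.921, -0.002], [-0.005, 0.0, -1.0]]
ft_force: [-0.9, 0.0, 4.7]
grip_width: 22.1
grip_force: 87.7
```

Request:
{"api": "send_rows", "payload": {
  "moves": [10, 0, 0, 3, 0, 0, 0, 10, 0, 0, 6.5, 0, 0, 0, 10, 0.3, 1, 10, 0, 0, 0, 10, 1, 4, 12, 0, 0, 0, 10, 2, 8, 12, 0, 0, 0, 10, 3, 12, 12, 0, 0, 0, 10, 3.8, 16, 12, 0, 0, 0, 10, 4.5, 20, 12, 0, 0, 0, 10, 4.8, 21.8, 12, 0, 0, 0, 10, 4.8, 21.97, 12, 0, 0, 0]
}}

```text
time_s: 10.3
ee_pos: [558.4, -9.7, 184.1]
orientation: [[-0.922, 0.386, -0.001], [0.386, 0.922, 0.001], [0.001, 0.0, -1.0]]
ft_force: [-0.1, -0.2, -1.6]
grip_width: 22.2
grip_force: 88.5
```

Request:
{"api": "send_rows", "payload": {
  "moves": [10, 0, 0, -0.8, 0, 0, 0, 10, 0, 0, -1.6, 0, 0, 0, 10, 0, 0, -2.2, 0, 0, 0, 10, 0, 0, -2.4, 0, 0, 0, 10, 0, 0, -2.4, 0, 0, 0, 10, 0, 0, -2.4, 0, 0, 0]
}}

```text
time_s: 10.9
ee_pos: [558.6, -12.9, 160.4]
orientation: [[-0.92, 0.391, 0.0], [0.391, 0.92, -0.0], [-0.0, 0.0, -1.0]]
ft_force: [0.3, 0.3, -2.2]
grip_width: 21.9
grip_force: 88.5
```

```bash
python3 - <<'E'
from fit import *
np.set_printoptions(precision=2,suppress=True)
o=env.get_obs();print(o['ee_pos'],o['grip_width'],o['ft_force'])
x,y,z=o['ee_pos'];W=30;tiles=[]
for n in('scene','top'):
    f=env.grab_frame(n);im=cv2.cvtColor(f['color'],cv2.COLOR_RGB2BGR)
    c=proj(f,[x,y,100]).astype(int)
    t=cv2.convertScaleAbs(cv2.resize(im[c[1]-W:c[1]+W,c[0]-W:c[0]+W],(390,390),interpolation=cv2.INTER_CUBIC),alpha=1.3)
    for pr,z0,a,col in(([(0,17),(12,17)],z-66.5,(x,y),(0,255,0)),([(11.5,14.),(42,14)],38.5,(558.7,-12.3),(0,0,255))):
        s=cv2.resize(sil(f,*a,pr,4,z0)[c[1]-W:c[1]+W,c[0]-W:c[0]+W],(390,390))
        cs,_=cv2.findContours((s>.5).astype(np.uint8),0,1);cv2.drawContours(t,cs,-1,col,1)
    tiles.append(t)
cv2.imwrite('pics/g5.png',np.hstack(tiles))
E
```

```text
[558.57 -12.92 160.4 ] 21.932048243599148 [ 0.29  0.28 -2.19]
```

View pics/g5.png

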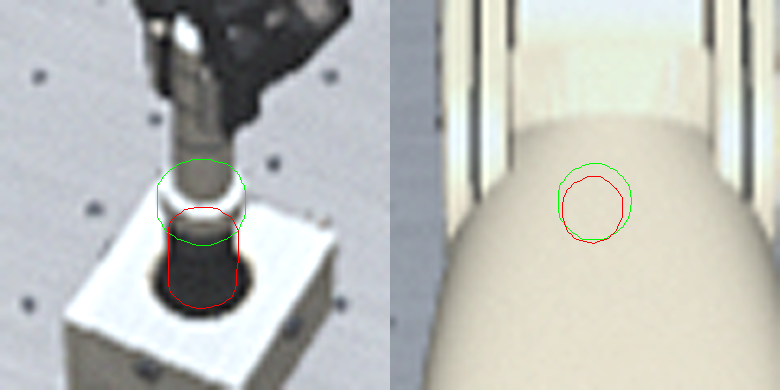

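The foot hangs centred over the cap (foot at (203,205), cap grip at (203,250) in the crop), with a gap of about 13 mm. Pressing down in steps.

Request:
{"api": "send_rows", "payload": {
  "moves": [10, 0, 0, -0.4, 0, 0, 0, 10, 0, 0, -0.8, 0, 0, 0, 10, 0, 0, -1.0, 0, 0, 0, 10, 0, 0, -1.1, 0, 0, 0, 10, 0, 0, -1.2, 0, 0, 0, 10, 0, 0, -1.3, 0, 0, 0, 10, 0, 0, -1.4, 0, 0, 0, 10, 0, 0, -1.4, 0, 0, 0]
}}

```text
time_s: 11.8
ee_pos: [558.6, -12.3, 146.4]
orientation: [[-0.921, 0.39, 0.0], [0.39, 0.921, 0.0], [-0.0, 0.0, -1.0]]
ft_force: [-0.3, -0.6, -1.7]
grip_width: 22.0
grip_force: 88.5
```

Request:
{"api": "send_rows", "payload": {
  "moves": [10, 0, 0, -0.1, 0, 0, 0, 10, 0, 0, -0.2, 0, 0, 0, 10, 0, 0, -0.2, 0, 0, 0]
}}

```text
time_s: 12.1
ee_pos: [558.7, -12.5, 144.5]
orientation: [[-0.921, 0.39, 0.001], [0.39, 0.921, -0.0], [-0.001, -0.0, -1.0]]
ft_force: [-1.0, -0.6, 1.5]
grip_width: 22.1
grip_force: 88.5
```

Request:
{"api": "send_rows", "payload": {
  "moves": [10, 0, 0, -0.1, 0, 0, 0, 10, 0, 0, -0.2, 0, 0, 0, 10, 0, 0, -0.2, 0, 0, 0]
}}

```text
time_s: 12.4
ee_pos: [558.7, -12.6, 142.2]
orientation: [[-0.921, 0.39, 0.0], [0.39, 0.921, -0.0], [-0.0, -0.0, -1.0]]
ft_force: [0.8, -0.0, -0.7]
grip_width: 22.1
grip_force: 88.8
```

Request:
{"api": "send_rows", "payload": {
  "moves": [10, 0, 0, -0.1, 0, 0, 0, 10, 0, 0, -0.2, 0, 0, 0, 10, 0, 0, -0.2, 0, 0, 0]
}}

```text
time_s: 12.7
ee_pos: [558.0, -12.4, 139.6]
orientation: [[-0.921, 0.39, -0.001], [0.39, 0.921, 0.0], [0.001, -0.0, -1.0]]
ft_force: [0.6, 0.1, -1.7]
grip_width: 22.2
grip_force: 88.8
```

Request:
{"api": "send_rows", "payload": {
  "moves": [10, 0, 0, -0.1, 0, 0, 0, 10, 0, 0, -0.2, 0, 0, 0, 10, 0, 0, -0.2, 0, 0, 0]
}}

```text
time_s: 13.0
ee_pos: [557.9, -12.4, 137.5]
orientation: [[-0.921, 0.39, -0.002], [0.39, 0.921, 0.0], [0.002, -0.001, -1.0]]
ft_force: [0.5, -0.5, -2.2]
grip_width: 22.1
grip_force: 88.8
```

Request:
{"api": "send_rows", "payload": {
  "moves": [10, 0, 0, -0.05, 0, 0, 0, 10, 0, 0, -0.1, 0, 0, 0, 10, 0, 0, -0.1, 0, 0, 0]
}}

```text
time_s: 13.3
ee_pos: [558.4, -12.4, 137.3]
orientation: [[-0.921, 0.39, -0.0], [0.39, 0.921, -0.0], [0.0, -0.0, -1.0]]
ft_force: [0.3, 0.1, -1.5]
grip_width: 22.1
grip_force: 88.8
```

Request:
{"api": "send_rows", "payload": {
  "moves": [10, 0, 0, -0.05, 0, 0, 0, 10, 0, 0, -0.1, 0, 0, 0, 10, 0, 0, -0.1, 0, 0, 0]
}}

```text
time_s: 13.6
ee_pos: [558.6, -12.4, 136.8]
orientation: [[-0.921, 0.39, 0.001], [0.39, 0.921, -0.0], [-0.001, 0.0, -1.0]]
ft_force: [-1.2, 0.7, 0.7]
grip_width: 22.4
grip_force: 88.8
```

Request:
{"api": "send_rows", "payload": {
  "moves": [10, 0, 0, -0.05, 0, 0, 0, 10, 0, 0, -0.1, 0, 0, 0, 10, 0, 0, -0.1, 0, 0, 0]
}}

```text
time_s: 13.9
ee_pos: [558.9, -12.4, 136.4]
orientation: [[-0.921, 0.39, 0.002], [0.39, 0.921, -0.0], [-0.001, 0.001, -1.0]]
ft_force: [-2.0, 0.8, 5.6]
grip_width: 22.7
grip_force: 89.0
```

Request:
{"api": "send_rows", "payload": {
  "moves": [10, 0, 0, -0.05, 0, 0, 0, 10, 0, 0, -0.05, 0, 0, 0, 10, 0, 0, -0.05, 0, 0, 0]
}}

```text
time_s: 14.2
ee_pos: [559.0, -12.4, 136.4]
orientation: [[-0.921, 0.39, 0.002], [0.39, 0.921, -0.0], [-0.002, 0.001, -1.0]]
ft_force: [-2.7, -0.5, 6.8]
grip_width: 22.2
grip_force: 89.3
```

Request:
{"api": "send_rows", "payload": {
  "moves": [10, 0, 0, -0.05, 0, 0, 0, 10, 0, 0, -0.05, 0, 0, 0, 10, 0, 0, -0.05, 0, 0, 0]
}}

```text
time_s: 14.5
ee_pos: [559.1, -12.4, 136.3]
orientation: [[-0.921, 0.39, 0.003], [0.39, 0.921, 0.0], [-0.002, 0.001, -1.0]]
ft_force: [-3.5, 0.1, 9.4]
grip_width: 22.3
grip_force: 89.5
```

Request:
{"api": "send_rows", "payload": {
  "moves": [10, 0, 0, -0.05, 0, 0, 0, 10, 0, 0, -0.05, 0, 0, 0, 10, 0, 0, -0.05, 0, 0, 0]
}}

```text
time_s: 14.8
ee_pos: [559.2, -12.4, 136.2]
orientation: [[-0.921, 0.39, 0.003], [0.39, 0.921, -0.0], [-0.003, 0.001, -1.0]]
ft_force: [-3.4, -0.2, 11.2]
grip_width: 22.1
grip_force: 89.8
```

Request:
{"api": "send_rows", "payload": {
  "moves": [10, 0, 0, -0.03, 0, 0, 0, 10, 0, 0, -0.03, 0, 0, 0, 10, 0, 0, -0.03, 0, 0, 0, 10, 0, 0, -0.03, 0, 0, 0, 10, 0, 0, -0.03, 0, 0, 0, 10, 0, 0, -0.03, 0, 0, 0, 10, 0, 0, -0.03, 0, 0, 0, 10, 0, 0, -0.03, 0, 0, 0]
}}

```text
time_s: 15.6
ee_pos: [559.3, -12.5, 136.1]
orientation: [[-0.921, 0.39, 0.003], [0.39, 0.921, -0.0], [-0.003, 0.001, -1.0]]
ft_force: [-3.7, -0.6, 12.4]
grip_width: 21.9
grip_force: 89.9
```

```bash
python3 - <<'E'
from fit import *
np.set_printoptions(precision=2,suppress=True)
o=env.get_obs();print(o['ee_pos'],o['grip_width'],o['ft_force'])
x,y,z=o['ee_pos'];W=30;tiles=[]
f=env.grab_frame('scene');im=cv2.cvtColor(f['color'],cv2.COLOR_RGB2BGR)
c=proj(f,[x,y,80]).astype(int)
for col in(0,1):
    t=cv2.convertScaleAbs(cv2.resize(im[c[1]-W:c[1]+W,c[0]-W:c[0]+W],(390,390),interpolation=cv2.INTER_CUBIC),alpha=1.2)
    if col:
      for z0,cc in ((69.5,(0,255,0)),(80.5,(0,0,255))):
        s=cv2.resize(sil(f,558.7,-12.4,[(0,17),(12,17)],4,z0)[c[1]-W:c[1]+W,c[0]-W:c[0]+W],(390,390))
        cs,_=cv2.findContours((s>.5).astype(np.uint8),0,1);cv2.drawContours(t,cs,-1,cc,1)
    tiles.append(t)
cv2.imwrite('pics/g6.png',np.hstack(tiles))
E
```

```text
[559.26 -12.47 136.11] 21.944793571555905 [-3.69 -0.55 12.45]
```

View pics/g6.png

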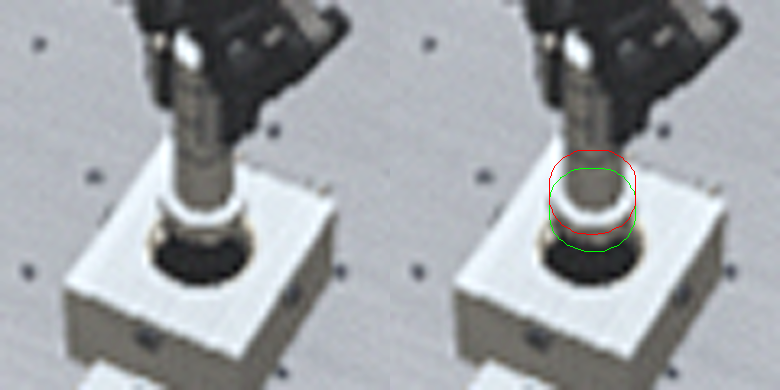

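The force held about 14.6 N on a stiff rise, well above the catches' range, so the cap is on the seat. The foot ring is at (200,215) in the crop, on the cap. Lifting, carrying the pusher back, and checking the cap.

Request:
{"api": "send_rows", "payload": {
  "moves": [10, 0, 0, 0.2, 0, 0, 0, 10, 0, 0, 0.6, 0, 0, 0, 10, 0, 0, 2, 0, 0, 0, 10, 0, 0, 4.5, 0, 0, 0, 10, -1, -4, 4.5, 0, 0, 0, 10, -2, -8, 4.5, 0, 0, 0, 10, -3, -12, 4.5, 0, 0, 0, 10, -3.8, -16, 4.5, 0, 0, 0, 10, -4.5, -20, 4.5, 0, 0, 0, 10, -4.8, -21.97, 4.5, 0, 0, 0]
}}

```text
time_s: 16.65
ee_pos: [509.3, -235.2, 177.7]
orientation: [[-0.919, 0.393, -0.001], [0.393, 0.919, -0.001], [0.001, -0.001, -1.0]]
ft_force: [-0.1, 0.7, -1.8]
grip_width: 22.2
grip_force: 88.8
```

```bash
python3 - <<'E'
from fit import *
np.set_printoptions(precision=2,suppress=True)
o=env.get_obs();print(o['ee_pos'],o['grip_width'],o['ft_force'])
W=20;tiles=[];f=env.grab_frame('scene')
im=cv2.cvtColor(f['color'],cv2.COLOR_RGB2BGR);c=proj(f,[559,-12,60]).astype(int)
# visible grip only above block top; scan z of cap underside
for z0 in np.arange(24,42,2.):
    print(z0,fit(f,[558.7,-12.4],[(50-z0,20.5),(50.1-z0,20.5),(50.1-z0,14),(42,14)],14,z0))
for z0 in (28,38.5):
    t=cv2.convertScaleAbs(cv2.resize(im[c[1]-W:c[1]+W,c[0]-W:c[0]+W],(390,390),interpolation=cv2.INTER_CUBIC),alpha=1.4)
    s=cv2.resize(sil(f,558.4,-12.6,[(14.5,14),(42,14)],4,z0)[c[1]-W:c[1]+W,c[0]-W:c[0]+W],(390,390))
    cs,_=cv2.findContours((s>.5).astype(np.uint8),0,1);cv2.drawContours(t,cs,-1,(0,255,0),1);tiles.append(t)
cv2.imwrite('pics/g7.png',np.hstack(tiles))
E
```

```text
[ 509.34 -235.25  177.69] 22.19536865099068 [-0.13  0.68 -1.77]
24.0 (array([556.56, -13.84]), np.float64(1006.8546766434382))
26.0 (array([557.18, -13.56]), np.float64(911.6093608124949))
28.0 (array([557.95, -13.5 ]), np.float64(688.4960368022528))
30.0 (array([558.45, -12.9 ]), np.float64(674.5861587653784))
32.0 (array([559.12, -12.55]), np.float64(584.7947641505795))
34.0 (array([559.95, -12.21]), np.float64(667.7437905629787))
36.0 (array([559.89, -12.09]), np.float64(771.9992871419778))
38.0 (array([560.05, -12.54]), np.float64(805.6425812497439))
40.0 (array([561.43, -11.54]), np.float64(935.0171291597455))
```

View pics/g7.png

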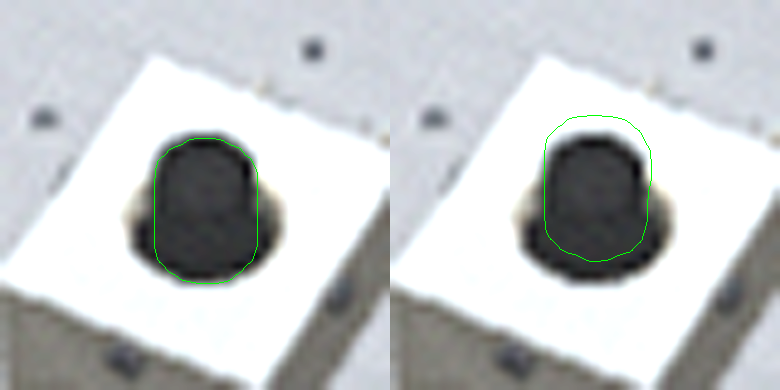

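The cap's grip top is at (205,132), clearly lower than the catches outline. Allowing for the 0.5 px bias seen earlier, the underside is at about z 29, which agrees with the TCP estimate, so it is home. Setting the pusher down.

Request:
{"api": "send_rows", "payload": {
  "moves": [10, 0, 0, -1, 0, 0, 0, 10, 0, 0, -4, 0, 0, 0, 10, 0, 0, -7, 0, 0, 0, 10, 0, 0, -9.5, 0, 0, 0, 10, 0, 0, -10.6, 0, 0, 0, 10, 0, 0, -10.8, 0, 0, 0, 10, 0, 0, -10.8, 0, 0, 0]
}}

```text
time_s: 17.4
ee_pos: [510.9, -231.6, 70.6]
orientation: [[-0.921, 0.389, 0.0], [0.389, 0.921, 0.0], [-0.0, 0.0, -1.0]]
ft_force: [0.4, -0.2, -2.0]
grip_width: 22.2
grip_force: 88.8
```

Request:
{"api": "send_rows", "payload": {
  "moves": [10, 0, 0, -0.1, 0, 0, 0, 10, 0, 0, -0.2, 0, 0, 0, 10, 0, 0, -0.3, 0, 0, 0, 10, 0, 0, -0.35, 0, 0, 0, 10, 0, 0, -0.35, 0, 0, 0]
}}

```text
time_s: 17.9
ee_pos: [510.5, -232.2, 67.2]
orientation: [[-0.921, 0.39, 0.0], [0.39, 0.921, -0.0], [-0.0, 0.0, -1.0]]
ft_force: [0.2, -0.1, -2.0]
grip_width: 21.9
grip_force: 88.8
```

Request:
{"api": "send_rows", "payload": {
  "moves": [10, 0, 0, -0.05, 0, 0, 0, 10, 0, 0, -0.1, 0, 0, 0, 10, 0, 0, -0.1, 0, 0, 0]
}}

```text
time_s: 18.2
ee_pos: [510.6, -232.2, 66.6]
orientation: [[-0.921, 0.39, 0.001], [0.39, 0.921, -0.0], [-0.001, -0.0, -1.0]]
ft_force: [-1.3, 1.0, 1.9]
grip_width: 22.3
grip_force: 88.8
```

The foot met the table at TCP 66.6 mm, the same height as at the grasp, so it did not slip. Releasing.

Request:
{"api": "send_rows", "payload": {
  "moves": [35, 0, 0, 0, 0, 0, 0, 45, 0, 0, 0, 0, 0, 0, 55, 0, 0, 0, 0, 0, 0, 55, 0, 0, 0, 0, 0, 0, 55, 0, 0, 2, 0, 0, 0, 55, 0, 0, 5, 0, 0, 0, 55, 0, 0, 9, 0, 0, 0, 55, -2, 0, 13, 0, 0, 0, 55, -6, 3, 15, 0, 0, 0, 55, -10, 6, 15, 0, 0, 0]
}}

```text
time_s: 19.2
ee_pos: [414.9, -175.1, 219.0]
orientation: [[-0.92, 0.391, 0.007], [0.391, 0.92, -0.003], [-0.007, 0.0, -1.0]]
ft_force: [-0.0, 0.6, 0.1]
grip_width: 47.0
grip_force: 0.0
```

Request:
{"api": "send_rows", "payload": {
  "moves": [55, -3, 3, 0, 0, 0, 0, 55, -6, 6, 0, 0, 0, 0, 55, -6, 6, 0, 0, 0, 0, 55, -6, 6, 0, 0, 0, 0]
}}

```text
time_s: 19.6
ee_pos: [353.4, -114.0, 216.5]
orientation: [[-0.921, 0.389, 0.002], [0.389, 0.921, -0.001], [-0.002, 0.0, -1.0]]
ft_force: [0.6, -0.3, 0.0]
grip_width: 47.1
grip_force: 0.0
```

```bash
python3 - <<'E'
from fit import *
f=env.grab_frame('scene');im=cv2.cvtColor(f['color'],cv2.COLOR_RGB2BGR)
cv2.imwrite('pics/g8.png',cv2.resize(im[90:260,190:380],None,fx=3.4,fy=3.4,interpolation=cv2.INTER_CUBIC))
E
```

```text
(no output)
```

View pics/g8.png

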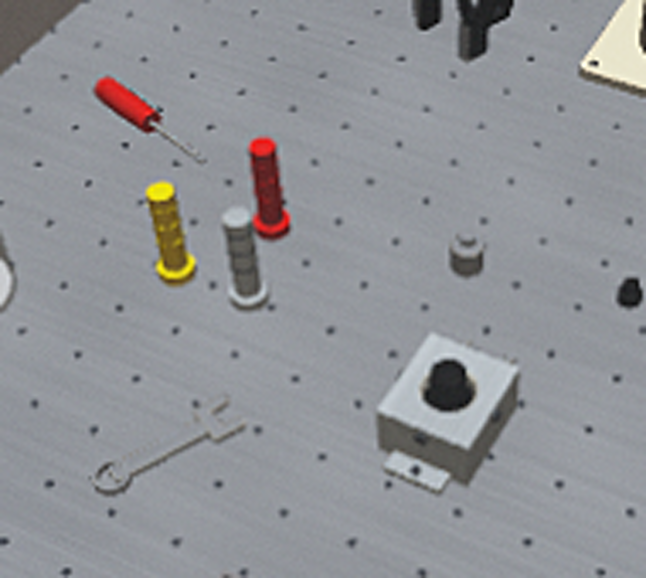

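The pusher stands upright at (245,260), the cap is seated in the bore at (448,385), and the other things are where they were. The gripper is clear.

```bash
python3 -c "
from workcell import env
print(env.close_job())"
```

```text
the job is handed in; nothing more can be done
None
```

I handed the job in: by force and camera the cap is home (pressed to about 14.6 N and held there), the pusher stands upright back on the table and nothing else was moved, but no verdict came back.

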